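Put the dried paint shapers away in their block

ROBOT

A 6-joint arm with a two-finger parallel gripper is mounted at the origin on the work surface. World frame = base frame: x ahead of the robot, y to its left, z up, the work surface at z = 0. Lengths are in m, angles in rad, forces in N, time in s.
With the tool pointing down it reaches from about 0.3 to 0.775 m from the base axis. Payload 14.6 kg.
Tool frame: the origin (TCP) lies on the centre line of the jaws, within the pads' length; the fingertips stand 25 mm ahead of it and the grasp point (between the pads) lies 6 mm ahead of it (ctrl.tip_reach is the distance from the TCP to the fingertips, in m); z points along the fingers, y is the line along which they close (so a half turn about z gives the same grasp; the last joint's range is limited). The gripper opens to 94 mm and grips with 3 to 60 N. Pads are 16 mm wide; open, the fingers measure 119 mm over their backs; the gripper's body (75 mm by 177 mm) begins 78 mm behind the grasp point.
Start: joints at [1.212, 0.3, 1.521, -0, 1.321, -0.067], TCP at [0.158, 0.527, 0.23] pointing down, gripper open.
Joint ranges: [-3.03, 3.03], [-0.79, 2.21], [0.23, 2.52], [-1.04, 4.18], [0, 3.07], [-2.55, 2.55]. Speed limits (rad/s): [2.22, 2.22, 2.57, 3.14, 3.14, 3.14].

INTERFACE

Orientations are given as [roll, pitch, yaw] about the fixed x, y, z axes, in that order (R = Rz(yaw) Ry(pitch) Rx(roll)).
In Python, from station import ctrl gives the robot as it stands. The module is installed in compiled form; this text tells all that it offers.
- The arm moves only by the tool apply_moves, never from a script. Its argument "deltas" is a list of rows, each a list of 7 numbers: the closure in counts, from 0 (fully open) to 255 (shut), then the shift along the world's x, y, z in cm, then the turn, a rotation vector about the world's x, y, z in rad. In form: [[jaw, tx, ty, tz, ax, ay, az], ...]. A call has 1 to 10 rows; each row shifts and turns the commanded pose from where the row before left it; what a row does not reach is not made up. A row lasts 1/10 s, in which the tool goes at most 50 mm and 8.59 degrees, less where a joint would pass 70% of its speed; a pose out of reach is approached as far as the arm can. A call with a gripper value outside its range is refused whole. The fingers move at their own pace and stop on an object; "grip_force" is the grip in N (left out, the last holds). Time passes only in rows, so rows that do not move let the fingers close. It gives the time, the measured TCP pose, the force, the opening and the grip force at its end, in the units of the state.
- ctrl.get_obs(): the state, without advancing time (a new reading comes with each control period).
- ctrl.camera(name): name is "side" or "top" or "wrist"; returns a dict with "img" (480x640x3 uint8, red, green, blue), "K" (3x3 intrinsics, pixels), "pose" (4x4, takes a point from camera to world coordinates); the wrist camera has in their place "hand_eye" (4x4, takes a point from camera to tool coordinates, whose origin is the TCP and whose axes are the flange's). Camera axes: x right, y up, looking along -z (the intrinsics and any distortion apply to the point x, -y, -z); pixel columns grow to the right and rows downward; lengths in m; the calibration is good to about 2 mm. A picture is of the moment at which its call begins: read the wrist's pose just before it. There is no depth.
- ctrl.hand_in(): hands the job in; it is judged then, once.
The state is a dict: "time_s": time; "qpos": joint angles; "joint_vel": joint speeds; "tau": joint torques, N m; "ee_pos": TCP position; "eef_rot": TCP orientation; "force": force on the tool from outside, world axes, zero at the start; "moment": the same for the moment, N m; "grip_width": finger opening in m; "grip_force": force on a finger pad.
Only numpy, scipy, OpenCV 4.12 (cv2) and the standard library are available. Lean on these libraries where they do the work, as an engineer would, in place of code of your own. Each camera call takes 0.05 s, during which the arm holds its last target. There are 200 camera calls.

TASK

Clear the paint markers out of the wooden tool block and stand them in the terracotta pot, and lift every paint shaper off its peg on the drying rail and put each one tip down in a hole of its own in the block, pushed in until its handle rests on the block. The pot stays upright on the table, and the bottle, jar and tape roll stay where they are.

Things in the scene. Friction and masses are not known exactly. Their poses are not given: they have to be found in the camera images.
- rail: Fixed wooden rail: a bar 380 mm long (own y), 18 mm thick (x), 18 mm high, top edge 219 mm up, on two posts. Origin on the table under the bar's middle. Five level pegs 6 mm thick, axis 210 mm up, at own y -150, -75, 0, 75, 150 mm, point to own -x (robot side); each ends in an 11 mm bead centred at own x -77 mm. Shapers hang at own x -36 to -50 mm. Raised 3 to 17 mm (best 10), one clears the bead and draws off to -x.
- block: Fixed wooden tool block, 110 x 140 x 78 mm high (own x, y, z), with four round upright blind holes, 18 mm wide, 66 mm deep, with a 2 mm chamfer, at own x = -25/+25, y = -35/+35 mm. Origin: centre of its underside, on the table; own z up.
- pot: Loose heavy terracotta pot, open at the top, 90 mm wide at the rim, narrowing to 72 mm at the foot, 80 mm high, wall and floor about 5 mm, about 0.45 kg, standing upright on the table. Origin: centre of its underside.
- block_hole0 (a point): Centre of the mouth of hole 0 of the block, level with the block's top face (78 mm above the table).
- block_hole1 (a point): Centre of the mouth of hole 1 of the block, level with the block's top face (78 mm above the table).
- block_hole2 (a point): Centre of the mouth of hole 2 of the block, level with the block's top face (78 mm above the table).
- block_hole3 (a point): Centre of the mouth of hole 3 of the block, level with the block's top face (78 mm above the table).
- shaper0: Paint shaper, 50 g (None: absent). Flat dark wood handle 32 wide (own y) x 10 (x) x 70 mm high; below it a round shank 13 mm thick, 62 mm long, its last 14 mm tapering to 6. Origin: the tip's lower end, z up. The handle runs from 62 to 132 mm up, its hanging hole, 18 mm wide, from 100 to 126. Starts hung upright on a peg, tip 87 mm above the table; seated, handle on the block, tip 16 mm above the table.
- shaper1: Paint shaper, 50 g (None: absent). Flat dark wood handle 32 wide (own y) x 10 (x) x 70 mm high; below it a round shank 13 mm thick, 62 mm long, its last 14 mm tapering to 6. Origin: the tip's lower end, z up. The handle runs from 62 to 132 mm up, its hanging hole, 18 mm wide, from 100 to 126. Starts hung upright on a peg, tip 87 mm above the table; seated, handle on the block, tip 16 mm above the table.
- shaper2: Paint shaper, 50 g (None: absent). Flat dark wood handle 32 wide (own y) x 10 (x) x 70 mm high; below it a round shank 13 mm thick, 62 mm long, its last 14 mm tapering to 6. Origin: the tip's lower end, z up. The handle runs from 62 to 132 mm up, its hanging hole, 18 mm wide, from 100 to 126. Starts hung upright on a peg, tip 87 mm above the table; seated, handle on the block, tip 16 mm above the table.
- shaper3: Paint shaper, 50 g (None: absent). Flat dark wood handle 32 wide (own y) x 10 (x) x 70 mm high; below it a round shank 13 mm thick, 62 mm long, its last 14 mm tapering to 6. Origin: the tip's lower end, z up. The handle runs from 62 to 132 mm up, its hanging hole, 18 mm wide, from 100 to 126. Starts hung upright on a peg, tip 87 mm above the table; seated, handle on the block, tip 16 mm above the table.
- shaper4: Paint shaper, 50 g (None: absent). Flat dark wood handle 32 wide (own y) x 10 (x) x 70 mm high; below it a round shank 13 mm thick, 62 mm long, its last 14 mm tapering to 6. Origin: the tip's lower end, z up. The handle runs from 62 to 132 mm up, its hanging hole, 18 mm wide, from 100 to 126. Starts hung upright on a peg, tip 87 mm above the table; seated, handle on the block, tip 16 mm above the table.
- marker0: Paint marker (None if absent): straight round white and grey rod, 14 mm thick, 140 mm long, 25 g; at the start it stands in a hole of the block on the hole's floor (12 mm above the table), 74 mm of it showing. Origin: centre of its lower end; own z along it, up.
- marker0_top (a point): Centre of the upper end of marker0, 140 mm from its origin.
- marker1: Paint marker (None if absent): straight round white and grey rod, 14 mm thick, 140 mm long, 25 g; at the start it stands in a hole of the block on the hole's floor (12 mm above the table), 74 mm of it showing. Origin: centre of its lower end; own z along it, up.
- marker1_top (a point): Centre of the upper end of marker1, 140 mm from its origin.
- marker2: Paint marker (None if absent): straight round white and grey rod, 14 mm thick, 140 mm long, 25 g; at the start it stands in a hole of the block on the hole's floor (12 mm above the table), 74 mm of it showing. Origin: centre of its lower end; own z along it, up.
- marker2_top (a point): Centre of the upper end of marker2, 140 mm from its origin.
- marker3: Paint marker (None if absent): straight round white and grey rod, 14 mm thick, 140 mm long, 25 g; at the start it stands in a hole of the block on the hole's floor (12 mm above the table), 74 mm of it showing. Origin: centre of its lower end; own z along it, up.
- marker3_top (a point): Centre of the upper end of marker3, 140 mm from its origin.
- paint_bottle: Bystander: white paint bottle, 58 mm wide, 150 mm high. Origin: centre of its underside.
- paint_jar: Bystander: amber glass jar with a lid, 64 mm wide, 60 mm high. Origin: centre of its underside.
- tape_roll: Bystander: roll of paper tape lying flat, 90 mm wide, 24 mm high. Origin: centre of its underside.

How it is judged:
By the outcome, as a careful person would: the job done as asked, in the order asked, and still so for the second after the job is handed in, with the robot touching nothing.
Of shaper0, shaper1, shaper2, shaper3, shaper4 only 3 to 4 are there at a start; the rules pass over those that are not, and their reading is None.
Of marker0, marker1, marker2, marker3 only 1 to 2 are there at a start; the rules pass over those that are not, and their reading is None.
At some moment in a run one of pot may be knocked a few centimetres aside while the robot is not near it.
It also fails if it takes over 208 s, if anything falls off the work surface, if the arm or the gripper's body presses on something with over 40 N, if the wrist force passes 120 N, or if a joint passes its speed limit or range.

## Working session

There is one attempt and no reset: what is moved stays moved. The work goes in short steps, Python scripts to look and compute and a tool call to move; the robot and the scene stay as the last step left them, time stands still between calls to the robot, and variables do not carry over. Pictures are saved under pics/ and viewed, at most 14 in all, crops included, and the job is handed in when it is done.

Besides the shell and the picture viewer there is one more tool, called after "Call:" by a JSON object that holds its "api" and its "payload". apply_moves: Moves the arm, as the interface text tells. Its arguments: {"type":"object","properties":{"deltas":{"type":"array"},"grip_force":{"type":"number"}},"required":["deltas"]}

```bash
mkdir -p pics; python3 - <<'E'
from station import ctrl
import cv2,numpy as np,pickle
o=ctrl.get_obs();print({k:np.round(v,3).tolist() for k,v in o.items()})
d={}
for n in("side","top"):
    c=ctrl.camera(n);d[n]=c;print(n,c["K"].round(1).tolist(),c["pose"].round(3).tolist(),[k for k in c])
    cv2.imwrite(f"pics/{n}0.png",c["img"][:,:,::-1])
c=ctrl.camera("wrist");print(c["hand_eye"].round(4).tolist(),c["K"].tolist())
pickle.dump(d,open("d.pkl","wb"))
E
```

```text
{'time_s': 0.0, 'qpos': [1.212, 0.3, 1.522, -0.0, 1.321, -0.067], 'joint_vel': [-0.001, 0.001, 0.001, -0.002, -0.0, -0.001], 'tau': [0.001, -53.18, -35.274, 0.071, 0.024, -0.0], 'ee_pos': [0.158, 0.527, 0.23], 'eef_rot': [-3.14, -0.0, 2.85], 'force': [-0.072, -0.171, -1.276], 'moment': [0.019, 0.062, 0.026], 'grip_force': 0.0, 'grip_width': 0.094}
side [[485.5, 0.0, 323.9], [0.0, 485.5, 250.1], [0.0, 0.0, 1.0]] [[0.831, 0.37, -0.415, 0.112], [-0.556, 0.58, -0.595, -0.483], [0.021, 0.726, 0.688, 0.751], [0.0, 0.0, 0.0, 1.0]] ['img', 'K', 'pose']
top [[449.7, 0.0, 308.4], [0.0, 449.7, 237.5], [0.0, 0.0, 1.0]] [[0.025, 0.982, -0.19, 0.344], [-0.999, 0.03, 0.021, 0.059], [0.027, 0.189, 0.982, 0.988], [0.0, 0.0, 0.0, 1.0]] ['img', 'K', 'pose']
[[-0.0007, 0.9619, 0.2733, 0.0809], [1.0, 0.0004, 0.001, 0.0006], [0.0009, 0.2733, -0.9619, -0.1542], [0.0, 0.0, 0.0, 1.0]] [[350.48088892300564, 0.0, 320.7954305479475], [0.0, 350.48088892300564, 238.1733560967871], [0.0, 0.0, 1.0]]
```

View pics/side0.png

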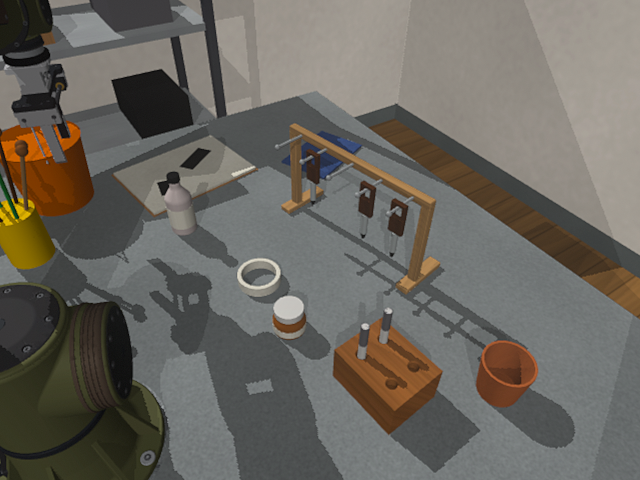

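View pics/top0.png

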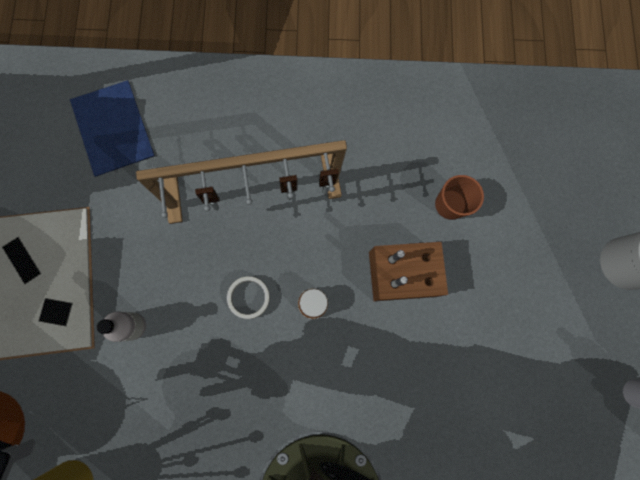

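Side: three shapers on the rail (≈313,165; 367,200; 398,215), two markers in the left holes of the block (365,340; 387,325), pot at (507,372). Top: rail from (140,175) to (345,147), block around (408,270), pot (461,197). I'll take an enlarged mosaic for exact pixels.

```bash
python3 - <<'E'
import cv2,numpy as np
t=cv2.imread("pics/top0.png");s=cv2.imread("pics/side0.png")
R=lambda im,x0,y0,w,h,k:cv2.resize(np.clip(im[y0:y0+h,x0:x0+w].astype(float)*1.5,0,255).astype(np.uint8),None,fx=k,fy=k,interpolation=cv2.INTER_CUBIC)
c=np.zeros((600,800,3),np.uint8)
a=R(t,130,135,230,90,3.4);c[:a.shape[0],:a.shape[1]]=a
a=R(t,362,170,130,140,2);c[310:310+a.shape[0],:a.shape[1]]=a
a=R(s,325,300,120,140,2);c[310:310+a.shape[0],265:265+a.shape[1]]=a
a=R(s,285,110,160,130,1.8);c[310:310+a.shape[0],510:510+a.shape[1]]=a
cv2.imwrite("pics/mos.png",c)
E
```

```text
(no output)
```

View pics/mos.png

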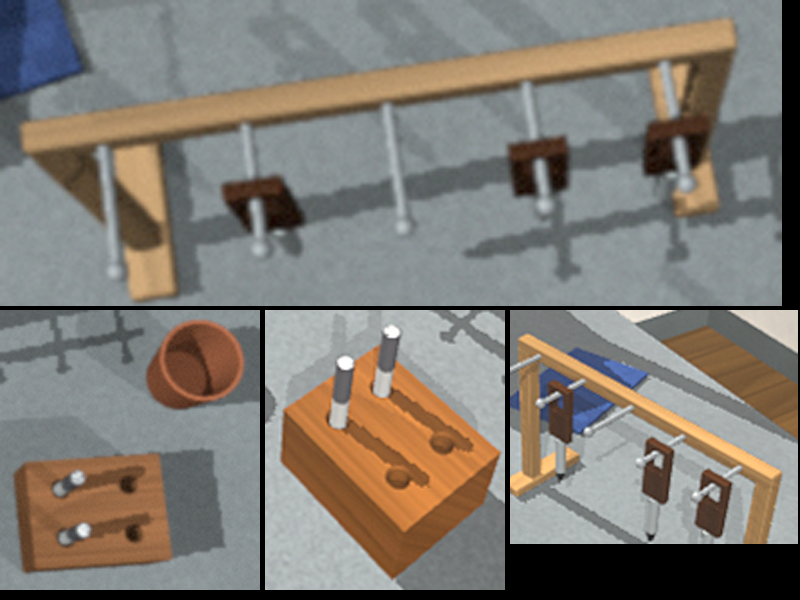

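```bash
cat >h.py <<'E'
import numpy as np,pickle
from scipy.spatial.transform import Rotation as Ro
def ray(cam,p,pose=None):
    K=cam["K"];T=cam["pose"] if pose is None else pose
    d=np.array([(p[0]-K[0,2])/K[0,0],-(p[1]-K[1,2])/K[1,1],-1.]);return T[:3,3],T[:3,:3]@d
def onz(cam,p,z,pose=None):
    o,d=ray(cam,p,pose);return o+d*(z-o[2])/d[2]
def tri(*rs):
    A=0;b=0
    for o,d in rs:
        d=d/np.linalg.norm(d);P=np.eye(3)-np.outer(d,d);A=A+P;b=b+P@o
    return np.linalg.solve(A,b)
def wpose(o,c):
    T=np.eye(4);T[:3,:3]=Ro.from_euler("xyz",o["eef_rot"]).as_matrix();T[:3,3]=o["ee_pos"];return T@c["hand_eye"]
E
python3 - <<'E'
from h import *
d=pickle.load(open("d.pkl","rb"));t,s=d["top"],d["side"]
A=lambda x,y:(130+x/3.4,135+y/3.4);B=lambda x,y:(362+x/2,170+(y-310)/2);C=lambda x,y:(325+(x-265)/2,300+(y-310)/2);D=lambda x,y:(285+(x-510)/1.8,110+(y-310)/1.8)
pr=lambda n,v:print(n,(1000*v).round(0))
for p in[(22,125),(733,22),(735,45),(27,150)]:pr("bar",onz(t,A(*p),.219))
for p in[(115,271),(261,249),(403,227),(545,205),(687,184)]:pr("bead",onz(t,A(*p),.21))
for p in[(223,185),(282,180),(509,145),(566,138),(647,123),(709,119)]:pr("handle back top edge",onz(t,A(*p),.219))
for p,q in[((24,463),(283,410)),((160,455),(375,347)),((171,557),(499,455)),((33,570),(403,530)),]:
    pass
for p in[(24,463),(160,455),(171,557),(33,570),(128,483),(133,533)]:pr("blk T",onz(t,B(*p),.078))
for p in[(283,410),(375,347),(499,455),(403,530),(442,441),(398,476)]:pr("blk S",onz(s,C(*p),.078))
for p,q in[((77,479),(391,331)),((83,530),(346,363))]:pr("mk",tri(ray(t,B(*p)),ray(s,C(*q))));pr("mkT",onz(t,B(*p),.152))
for p in [(541,403),(640,460),(698,492)]: pr("beadS",onz(s,D(*p),.21))
pr("pot",onz(t,B(201,362),.08))
E
```

```text
bar [602. 350. 219.]
bar [673. -21. 219.]
bar [660. -22. 219.]
bar [589. 346. 219.]
bead [528. 298. 210.]
bead [542. 224. 210.]
bead [556. 151. 210.]
bead [571.  77. 210.]
bead [585.   2. 210.]
handle back top edge [573. 244. 219.]
handle back top edge [577. 213. 219.]
handle back top edge [600.  96. 219.]
handle back top edge [605.  67. 219.]
handle back top edge [615.  24. 219.]
handle back top edge [618.  -9. 219.]
blk T [505. -96.  78.]
blk T [ 518. -238.   78.]
blk T [ 413. -246.   78.]
blk T [ 396. -105.   78.]
blk T [ 488. -204.   78.]
blk T [ 436. -208.   78.]
blk S [ 398. -109.   78.]
blk S [504. -99.  78.]
blk S [ 519. -238.   78.]
blk S [ 413. -246.   78.]
blk S [ 489. -204.   78.]
blk S [ 439. -209.   78.]
mk [ 480. -135.  152.]
mkT [ 478. -134.  152.]
mk [ 431. -140.  151.]
mkT [ 430. -139.  152.]
beadS [544. 223. 210.]
beadS [575.  79. 210.]
beadS [592.   7. 210.]
pot [ 619. -284.   80.]
```

Geometry agrees across both views. I'm moving over the two markers.

Call:
{"api": "apply_moves", "payload": {"deltas": [[0,1.8,-3.7,0.7,0,0,0.022],[0,1.8,-3.7,0.7,0,0,0.022],[0,1.8,-3.7,0.7,0,0,0.022],[0,1.8,-3.7,0,0,0,0.022],[0,1.8,-3.7,0,0,0,0.022],[0,1.8,-3.7,0,0,0,0.022],[0,1.8,-3.7,0,0,0,0.022],[0,1.8,-3.7,0,0,0,0.022],[0,1.8,-3.7,0,0,0,0.022],[0,1.8,-3.7,0,0,0,0.022]], "grip_force": 30}}

```text
time_s: 1.15
ee_pos: [0.3385, 0.1551, 0.2515]
eef_rot: [3.141, 0.0, 3.071]
force: [1.1, -0.5, 0.0]
grip_width: 0.0941
grip_force: 0.0
```

Call:
{"api": "apply_moves", "payload": {"deltas": [[0,1.8,-3.7,0,0,0,0.022],[0,1.8,-3.7,0,0,0,0.022],[0,1.8,-3.7,0,0,0,0.022],[0,1.8,-3.7,0,0,0,0.022],[0,1.8,-3.7,0,0,0,0.022],[0,1.8,-3.7,0,0,0,0.022],[0,1.6,-3.7,0,0,0,0.022],[0,1.6,-3.7,0,0,0,0.022],[0,0,0,0,0,0,0]]}}

```text
time_s: 2.05
ee_pos: [0.4789, -0.1425, 0.2506]
eef_rot: [3.142, -0.001, -3.04]
force: [0.1, 1.1, 0.9]
grip_width: 0.0941
grip_force: 0.0
```

```bash
cat >>h.py <<'E'
def shot(name,n):
    from station import ctrl;import cv2
    o=ctrl.get_obs();c=ctrl.camera(n)
    if n=="wrist":c["pose"]=wpose(o,c)
    cv2.imwrite(f"pics/{name}.png",np.clip(c["img"][:,:,::-1]*1.4,0,255).astype(np.uint8));pickle.dump(c,open(name+".pkl","wb"));return o,c
E
python3 -c "
from h import *
o,c=shot('w1','wrist');print(o['ee_pos'],o['eef_rot'],o['qpos'],o['force'])"
```

```text
[ 0.47890733 -0.14251069  0.25064215] [ 3.14152798e+00 -1.01990858e-03 -3.03993712e+00] [-3.62349011e-01  1.71782468e-01  1.63144584e+00 -4.09527889e-04
  1.33930538e+00 -2.03470669e+00] [0.08965096 1.07271454 0.90512996]
```

View pics/w1.png

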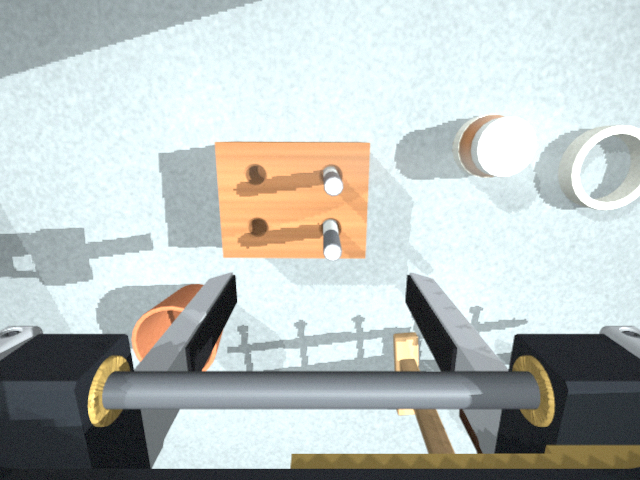

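The wrist view shows the marker tops at about (333,186) and (333,252), and the empty holes at (256,174) and (258,227).

```bash
python3 -c "
from h import *
c=pickle.load(open('w1.pkl','rb'))
for p,z in [((333,187),.152),((333,252),.152),((256,174),.078),((258,227),.078),((217,143),.078),((369,143),.078),((366,258),.078),((223,258),.078)]:print((1000*onz(c,p,z,c['pose'])).round(1))"
```

```text
[ 431.  -137.8  152. ]
[ 479.9 -132.3  152. ]
[ 435.6 -206.2   78. ]
[ 485.8 -201.8   78. ]
[ 411.6 -242.6   78. ]
[ 397.8 -106.4   78. ]
[506.5 -94.3  78. ]
[ 520.7 -234.4   78. ]
```

Call:
{"api": "apply_moves", "payload": {"deltas": [[0,0.1,0.85,-2,0,0,0],[0,0,0,-4,0,0,0],[0,0,0,-4,0,0,0],[0,0,0,-2.4,0,0,0],[255,0,0,0,0,0,0],[255,0,0,0,0,0,0],[255,0,0,0,0,0,0],[255,0,0,0,0,0,0],[255,0,0,0,0,0,0],[255,0,0,0,0,0,0]], "grip_force": 20}}

```text
time_s: 3.1
ee_pos: [0.4794, -0.1308, 0.1279]
eef_rot: [-3.141, 0.001, -3.037]
force: [1.3, 0.4, 0.2]
grip_width: 0.0494
grip_force: 0.0
```

Call:
{"api": "apply_moves", "payload": {"deltas": [[255,0,0,0,0,0,0],[255,0,0,0,0,0,0],[255,0,0,0,0,0,0]]}}

```text
time_s: 3.4
ee_pos: [0.4792, -0.1308, 0.1274]
eef_rot: [3.142, -0.0, -3.037]
force: [-0.6, 0.6, -0.2]
grip_width: 0.0256
grip_force: 0.0
```

Call:
{"api": "apply_moves", "payload": {"deltas": [[255,0.1,-0.3,0,0,0,0],[255,0,0,0,0,0,0],[255,0,0,0,0,0,0],[255,0,0,0,0,0,0],[255,0,0,0,0,0,0]]}}

```text
time_s: 3.9
ee_pos: [0.4802, -0.1337, 0.1275]
eef_rot: [-3.142, 0.0, -3.037]
force: [-0.6, -0.8, -0.4]
grip_width: 0.0134
grip_force: 20.0
```

Call:
{"api": "apply_moves", "payload": {"deltas": [[255,0,0,2,0,0,0],[255,0,0,3,0,0,0],[255,0,0,4,0,0,0],[255,0,0,3,0,0,0],[255,0,0,0,0,0,0]]}}

```text
time_s: 4.4
ee_pos: [0.4813, -0.1341, 0.2514]
eef_rot: [-3.139, 0.006, -3.037]
force: [-0.7, -0.8, -0.7]
grip_width: 0.0135
grip_force: 20.0
```

```bash
cat >pot.py <<'E'
from h import *
import cv2
def mask(im):
    h=cv2.cvtColor(im,cv2.COLOR_RGB2HSV);m=cv2.inRange(h,(4,120,50),(11,255,255));m[:,:430]=0;m[350:]=0
    m=cv2.morphologyEx(m,cv2.MORPH_OPEN,np.ones((3,3)));
    n,l,st,ce=cv2.connectedComponentsWithStats(m);i=1+st[1:,4].argmax();return st[i],ce[i]
def locate(n="p"):
    s0,c0=mask(pickle.load(open("d.pkl","rb"))["top"]["img"])
    o,c=shot(n,"top");s1,c1=mask(c["img"]);print("pot stats",s0,c0,s1,c1)
    print("pot",onz(c,(462.5+c1[0]-c0[0],196+c1[1]-c0[1]),.08).round(4));print(o["grip_width"],o["ee_pos"])
E
python3 -c "
import pot;pot.locate()"
```

```text
Traceback (most recent call last):
  File "pot.py", line 9, in locate
    o,c=shot(n,"top");s1,c1=mask(c["img"]);print("pot stats",s0,c0,s1,c1)
                            ~~~~^^^^^^^^^^
  File "pot.py", line 6, in mask
    n,l,st,ce=cv2.connectedComponentsWithStats(m);i=1+st[1:,4].argmax();return st[i],ce[i]
                                                      ~~~~~~~~~~~~~~~^^
ValueError: attempt to get argmax of an empty sequence
```

```bash
python3 - <<'E'
from h import *
import cv2
o,c=shot("s2","side")
a=cv2.imread("pics/s2.png");b=cv2.imread("pics/p.png")
cv2.imwrite("pics/m2.png",np.hstack([cv2.resize(a[150:],(400,206)),cv2.resize(b,(400,300))[:206]]))
E
```

```text
(no output)
```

View pics/m2.png

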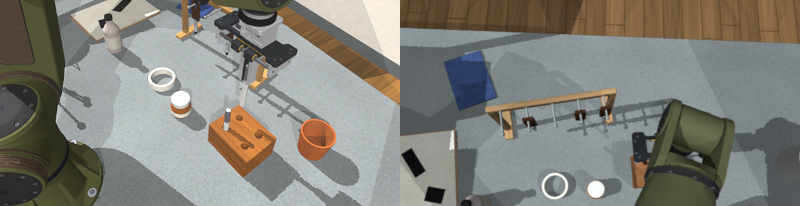

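The side view shows the marker held and the pot clear at about (507,372). The top view is blocked by the arm, so I'll track the pot in the side view.

```bash
cat >pot.py <<'E'
from h import *
import cv2
def mask(im):
    h=cv2.cvtColor(im,cv2.COLOR_RGB2HSV);m=cv2.inRange(h,(4,130,60),(11,255,255));m[:,:443]=0;m[:290]=0
    n,l,st,ce=cv2.connectedComponentsWithStats(m);i=1+st[1:,4].argmax()
    x,y,w,hh,a=st[i];return x,y,w,hh,a
def locate(n="p"):
    a=mask(pickle.load(open("d.pkl","rb"))["side"]["img"])
    o,c=shot(n,"side");b=mask(c["img"]);print(a,b)
    # rim ellipse: width = mask width, top = mask top, aspect ~0.7
    for q in(a,b):
        x,y,w,h,_=q;print("pot rim",onz(c,(x+w/2,y+.37*w),.08).round(4))
    print(o["grip_width"],o["ee_pos"],o["force"])
E
python3 -c "
import pot;pot.locate()"
```

```text
(np.int32(476), np.int32(341), np.int32(62), np.int32(66), np.int32(3033)) (np.int32(476), np.int32(341), np.int32(62), np.int32(66), np.int32(3039))
pot rim [ 0.618  -0.2854  0.08  ]
pot rim [ 0.618  -0.2854  0.08  ]
0.013867579112563923 [ 0.4801372  -0.13367842  0.24729083] [ 1.14856244 -0.15260669 -0.91130671]
```

Call:
{"api": "apply_moves", "payload": {"deltas": [[255,2.9,-2.5,0,0,0.02,0],[255,2.9,-2.5,0,0,0.02,0],[255,2.9,-2.5,0,0,0.02,0],[255,2.9,-2.5,0,0,0.02,0],[255,2.8,-2.5,0,0,0.02,0],[255,2.8,-2.6,0,0,0.02,0],[255,0,0,-3,0,0,0],[255,0,0,-1,0,0,0],[255,0,0,0,0,0,0]]}}

```text
time_s: 5.45
ee_pos: [0.6509, -0.2839, 0.204]
eef_rot: [3.126, -0.125, -3.036]
force: [-0.2, 0.2, 0.2]
grip_width: 0.0136
grip_force: 20.0
```

```bash
python3 -c "
import pot;pot.locate('p3')
import cv2;cv2.imwrite('pics/p3c.png',cv2.resize(cv2.imread('pics/p3.png')[260:440,400:600],None,fx=3,fy=3))"
```

```text
(np.int32(476), np.int32(341), np.int32(62), np.int32(66), np.int32(3033)) (np.int32(476), np.int32(341), np.int32(62), np.int32(66), np.int32(2895))
pot rim [ 0.618  -0.2854  0.08  ]
pot rim [ 0.618  -0.2854  0.08  ]
0.01360529384672227 [ 0.65094584 -0.28389301  0.20400353] [-0.22670128  0.22119452  0.20681382]
```

View pics/p3c.png

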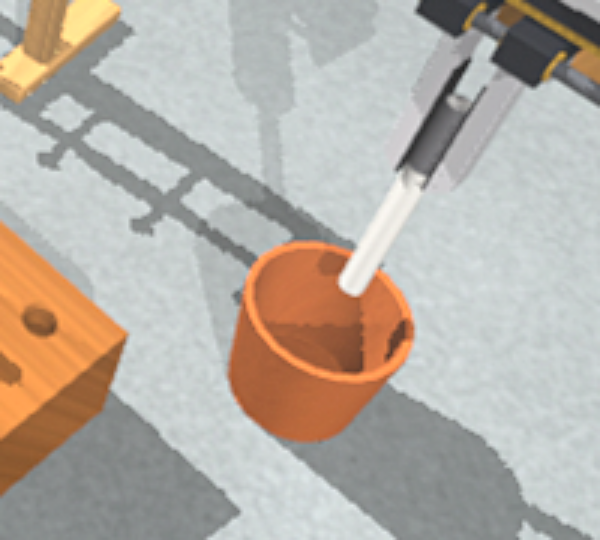

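The marker is just above the rim, inside its far (+x) edge. I'm lowering and releasing it.

Call:
{"api": "apply_moves", "payload": {"deltas": [[255,0,0,-3,0,0,0],[255,0,0,-3,0,0,0],[255,0,0,-1.2,0,0,0],[255,0,0,-0.6,0,0,0],[255,0,0,0,0,0,0],[255,0,0,0,0,0,0]]}}

```text
time_s: 6.1
ee_pos: [0.6526, -0.2849, 0.1314]
eef_rot: [3.13, -0.117, -3.037]
force: [0.1, 0.8, -0.1]
grip_width: 0.0137
grip_force: 20.0
```

Call:
{"api": "apply_moves", "payload": {"deltas": [[255,0,0,-0.5,0,0,0],[255,0,0,-0.2,0,0,0],[255,0,0,0,0,0,0],[200,0,0,0,0,0,0],[180,0,0,0,0,0,0],[150,0,0,0,0,0,0],[120,0,0,0,0,0,0],[120,0,0,0,0,0,0]]}}

```text
time_s: 6.9
ee_pos: [0.6522, -0.2847, 0.1225]
eef_rot: [3.129, -0.119, -3.037]
force: [-0.2, -0.6, -0.3]
grip_width: 0.0476
grip_force: 0.0
```

Call:
{"api": "apply_moves", "payload": {"deltas": [[100,0,0,2,0,0,0],[80,0,0,4,0,0,0],[50,0,0,4,0,0,0],[0,0,0,3,0,0,0],[0,0,0,0,0,0,0]]}}

```text
time_s: 7.4
ee_pos: [0.653, -0.2851, 0.2579]
eef_rot: [3.133, -0.113, -3.037]
force: [-0.4, -0.7, -0.6]
grip_width: 0.0847
grip_force: 0.0
```

```bash
python3 -c "
import pot;pot.locate('p4')
from h import *
o,c=shot('w4','wrist')
import cv2;a=cv2.imread('pics/p4.png');cv2.imwrite('pics/p4c.png',np.hstack([cv2.resize(a[260:440,380:600],(440,360)),cv2.resize(cv2.imread('pics/w4.png'),(360,360))]))"
```

```text
(np.int32(476), np.int32(341), np.int32(62), np.int32(66), np.int32(3033)) (np.int32(476), np.int32(341), np.int32(62), np.int32(66), np.int32(2639))
pot rim [ 0.618  -0.2854  0.08  ]
pot rim [ 0.618  -0.2854  0.08  ]
0.08474253490209184 [ 0.65301035 -0.28511099  0.25794493] [-0.44723231 -0.67628256 -0.59958611]
```

View pics/p4c.png

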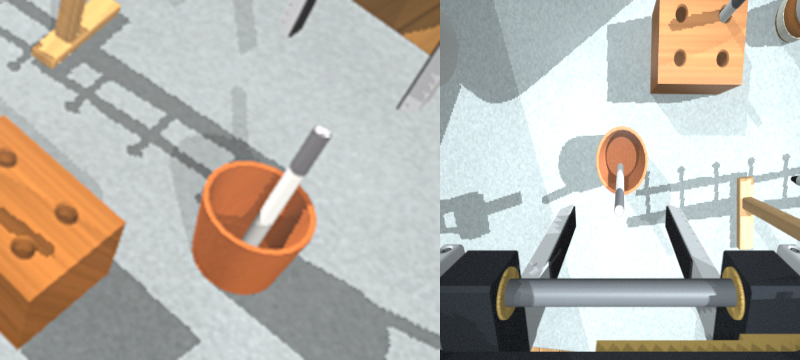

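Marker 1 stands in the pot, leaning on the +x rim. Next is the second marker.

Call:
{"api": "apply_moves", "payload": {"deltas": [[0,-3.7,2.4,0,0,-0.02,0],[0,-3.7,2.4,0,0,-0.02,0],[0,-3.7,2.4,0,0,-0.02,0],[0,-3.7,2.4,0,0,-0.02,0],[0,-3.7,2.4,0,0,-0.02,0],[0,-3.7,2.5,0,0,-0.02,0],[0,0,0,-2,0,0,0],[0,0,0,0,0,0,0]]}}

```text
time_s: 8.3
ee_pos: [0.4355, -0.1433, 0.2307]
eef_rot: [3.14, -0.007, -3.037]
force: [0.9, -0.2, -0.5]
grip_width: 0.0937
grip_force: 0.0
```

Call:
{"api": "apply_moves", "payload": {"deltas": [[0,0,0,-2,0,0,0],[0,0,0,-3,0,0,0],[0,0,0,-3,0,0,0],[0,0,0,-2.5,0,0,0],[100,0,0,0,0,0,0],[100,0,0,0,0,0,0],[150,0,0,0,0,0,0],[150,0,0,0,0,0,0]]}}

```text
time_s: 9.1
ee_pos: [0.4376, -0.1443, 0.129]
eef_rot: [-3.141, -0.002, -3.037]
force: [0.1, 1.0, -0.2]
grip_width: 0.0656
grip_force: 0.0
```

Call:
{"api": "apply_moves", "payload": {"deltas": [[150,-0.7,0.5,-0.1,0,0,0],[200,0,0,0,0,0,0],[255,0,0,0,0,0,0],[255,0,0,0,0,0,0],[255,0,0,0,0,0,0],[255,0,0,0,0,0,0],[255,0,0,0,0,0,0],[255,0,0,0,0,0,0],[255,0,0,0,0,0,0]]}}

```text
time_s: 10.0
ee_pos: [0.4301, -0.1391, 0.1268]
eef_rot: [3.141, -0.003, -3.037]
force: [0.7, -0.2, 0.2]
grip_width: 0.0133
grip_force: 20.0
```

Call:
{"api": "apply_moves", "payload": {"deltas": [[255,0,0,2,0,0,0],[255,0,0,3,0,0,0],[255,0,0,4,0,0,0],[255,0,0,3,0,0,0],[255,2.6,-2.4,0,0,-0.02,0],[255,2.6,-2.4,0,0,-0.02,0],[255,2.6,-2.4,0,0,-0.02,0],[255,2.6,-2.4,0,0,-0.02,0],[255,2.6,-2.4,0,0,-0.02,0],[255,2.4,-2.6,0,0,-0.02,0]]}}

```text
time_s: 11.0
ee_pos: [0.5851, -0.2859, 0.2465]
eef_rot: [-3.13, 0.116, -3.036]
force: [-0.4, 0.4, -0.5]
grip_width: 0.0136
grip_force: 20.0
```

Call:
{"api": "apply_moves", "payload": {"deltas": [[255,0,0,0,0,0,0],[255,0,0,0,0,0,0]]}}

```text
time_s: 11.2
ee_pos: [0.5838, -0.2851, 0.246]
eef_rot: [-3.13, 0.115, -3.037]
force: [-0.5, 0.0, -0.7]
grip_width: 0.014
grip_force: 20.0
```

```bash
python3 -c "
import pot;pot.locate('p5')"
```

```text
(np.int32(476), np.int32(341), np.int32(62), np.int32(66), np.int32(3033)) (np.int32(476), np.int32(341), np.int32(62), np.int32(66), np.int32(2505))
pot rim [ 0.618  -0.2854  0.08  ]
pot rim [ 0.618  -0.2854  0.08  ]
0.013965033658238538 [ 0.58380763 -0.28508317  0.24599731] [-0.51416078  0.00921835 -0.73703417]
```

Pot hasn't moved. Lowering to TCP z ≈ 0.123 in two steps.

Call:
{"api": "apply_moves", "payload": {"deltas": [[255,0,0,-3,0,0,0],[255,0,0,-3,0,0,0],[255,0,0,-3,0,0,0],[255,0,0,-2,0,0,0],[255,0,0,-0.8,0,0,0],[255,0,0,-0.4,0,0,0],[255,0,0,0,0,0,0]]}}

```text
time_s: 11.95
ee_pos: [0.5841, -0.2849, 0.1256]
eef_rot: [-3.129, 0.116, -3.036]
force: [0.4, 0.1, 0.1]
grip_width: 0.0133
grip_force: 20.0
```

Call:
{"api": "apply_moves", "payload": {"deltas": [[255,0,0,0,0,0,0],[200,0,0,0,0,0,0],[180,0,0,0,0,0,0],[150,0,0,0,0,0,0],[120,0,0,0,0,0,0],[120,0,0,0,0,0,0],[100,0,0,2,0,0,0],[80,0,0,4,0,0,0],[50,0,0,4,0,0,0],[0,0,0,3,0,0,0]]}}

```text
time_s: 12.95
ee_pos: [0.5842, -0.2851, 0.2576]
eef_rot: [-3.128, 0.118, -3.036]
force: [0.3, -0.5, -0.4]
grip_width: 0.077
grip_force: 0.0
```

```bash
python3 -c "
import pot;pot.locate('p6')
from h import *
o,c=shot('w6','wrist')
import cv2;a=cv2.imread('pics/p6.png');cv2.imwrite('pics/p6c.png',np.hstack([cv2.resize(a[260:440,380:600],(440,360)),cv2.resize(cv2.imread('pics/w6.png'),(360,360))]))"
```

```text
(np.int32(476), np.int32(341), np.int32(62), np.int32(66), np.int32(3033)) (np.int32(476), np.int32(341), np.int32(62), np.int32(66), np.int32(2312))
pot rim [ 0.618  -0.2854  0.08  ]
pot rim [ 0.618  -0.2854  0.08  ]
0.07704998069243167 [ 0.58420043 -0.28512751  0.25764805] [ 0.29908531 -0.50048153 -0.37944365]
```

View pics/p6c.png

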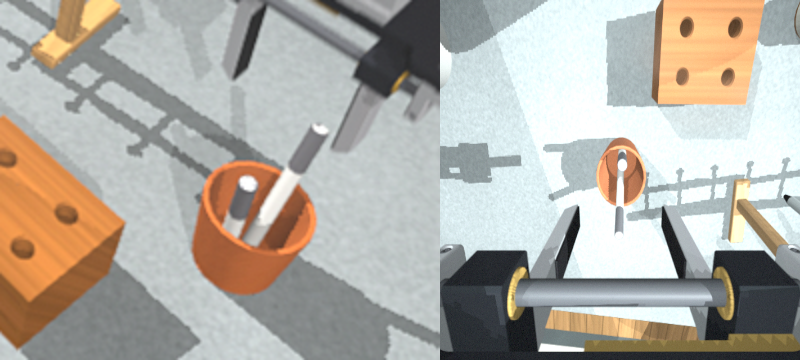

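Both markers stand in the pot and all four holes are empty. Now I'm moving to the shaper nearest the block (peg 5).

Call:
{"api": "apply_moves", "payload": {"deltas": [[92,0,0,4,0,0,0],[92,-0.3,3.5,4,0,0.02,0.015],[92,-0.3,3.5,0,0,0.02,0.015],[92,-0.3,3.5,0,0,0.02,0.015],[92,-0.3,3.5,0,0,0.02,0.015],[92,0,3.5,0,0,0.02,0.015],[92,0,3.5,0,0,0.02,0.015],[92,0,3.5,0,0,0,0],[92,0,3.5,0,0,0,0],[92,0,0,0,0,0,0]]}}

```text
time_s: 14.05
ee_pos: [0.572, -0.0039, 0.3316]
eef_rot: [3.135, -0.004, -2.944]
force: [0.0, 0.4, -0.2]
grip_width: 0.0601
grip_force: 0.0
```

```bash
python3 -c "
from h import *
o,c=shot('w7','wrist');print(o['ee_pos'],o['eef_rot'],o['grip_width'])"
```

```text
[ 0.57204947 -0.00387066  0.33159607] [ 3.13512654 -0.00357936 -2.94380105] 0.06014098499365696
```

View pics/w7.png

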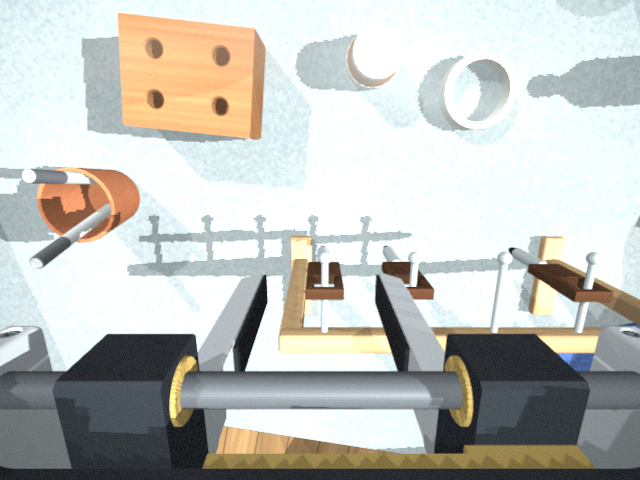

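The wrist view shows handle tops at about (324,295), (410,295) and (586,295), with beads at (324,252), (413,258) and (591,258).

```bash
python3 -c "
from h import *
c=pickle.load(open('w7.pkl','rb'))
for p,z in [((324,252),.21),((413,258),.21),((502,258),.21),((591,258),.21),((305,298),.219),((343,298),.219),((387,298),.219),((433,298),.219),((563,300),.219),((610,297),.219)]:print(p,(1000*onz(c,p,z,c['pose'])).round(1))
r=np.hypot
import cv2;a=cv2.imread('pics/w7.png')[225:340,280:640];cv2.imwrite('pics/w7c.png',cv2.resize(a,None,fx=2.2,fy=2.2,interpolation=cv2.INTER_CUBIC))"
```

```text
(324, 252) [580.2   2.1 210. ]
(413, 258) [571.   75.8 210. ]
(502, 258) [556.6 148.8 210. ]
(591, 258) [542.1 221.9 210. ]
(305, 298) [619.8  -6.1 219. ]
(343, 298) [613.7  24.9 219. ]
(387, 298) [606.6  60.8 219. ]
(433, 298) [599.2  98.4 219. ]
(563, 300) [580.  205.8 219. ]
(610, 297) [569.8 243.4 219. ]
```

View pics/w7c.png

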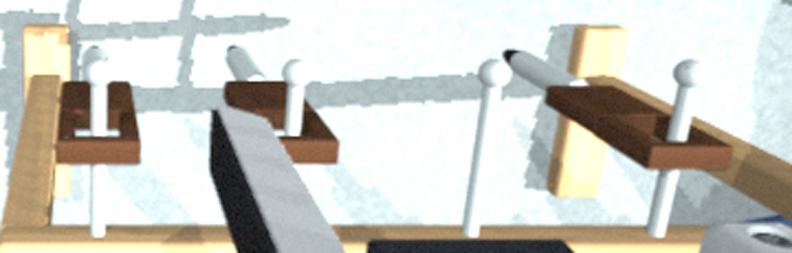

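Call:
{"api": "apply_moves", "payload": {"deltas": [[92,2,0.6,-1,0,0,0],[92,2,0.6,-2,0,0,-0.009],[92,0,0,-3,0,0,0],[92,0,0,0,0,0,0],[92,0,0,0,0,0,0]]}}

```text
time_s: 14.6
ee_pos: [0.6121, 0.004, 0.2727]
eef_rot: [3.136, -0.003, -2.957]
force: [-1.1, -0.5, 0.6]
grip_width: 0.06
grip_force: 0.0
```

Call:
{"api": "apply_moves", "payload": {"deltas": [[92,0,0.4,-2,-0.005,-0.004,0],[92,0,0,-3,0,0,0],[92,0,0,-2.3,0,0,0],[92,0,0,-1,0,0,0],[92,0,0,0,0,0,0],[255,0,0,0,0,0,0],[255,0,0,0,0,0,0],[255,0,0,0,0,0,0],[255,0,0,0,0,0,0],[255,0,0,0,0,0,0]], "grip_force": 40}}

```text
time_s: 15.6
ee_pos: [0.6124, 0.0088, 0.19]
eef_rot: [-3.141, 0.001, -2.956]
force: [-0.1, 0.2, 2.9]
grip_width: 0.0319
grip_force: 40.0
```

Call:
{"api": "apply_moves", "payload": {"deltas": [[255,0,0,0,0,0,0],[255,0,0,0,0,0,0]]}}

```text
time_s: 15.8
ee_pos: [0.6124, 0.0088, 0.1899]
eef_rot: [-3.141, 0.001, -2.956]
force: [1.7, -0.0, 4.6]
grip_width: 0.0319
grip_force: 40.0
```

Call:
{"api": "apply_moves", "payload": {"deltas": [[255,0,0,0.5,0,0,0],[255,0,0,0.5,0,0,0],[255,0,0,0,0,0,0],[255,0,0,0,0,0,0]]}}

```text
time_s: 16.2
ee_pos: [0.6122, 0.0088, 0.1994]
eef_rot: [3.142, 0.0, -2.956]
force: [-0.4, -0.0, -0.9]
grip_width: 0.0314
grip_force: 40.0
```

Call:
{"api": "apply_moves", "payload": {"deltas": [[255,-1.18,-0.23,0,0,0,0],[255,-1.18,-0.23,0,0,0,0],[255,-1.18,-0.23,0,0,0,0],[255,-1.18,-0.23,0,0,0,0],[255,0,0,0,0,0,0]]}}

```text
time_s: 16.7
ee_pos: [0.5643, -0.0005, 0.1994]
eef_rot: [3.142, -0.0, -2.957]
force: [0.1, -0.1, -0.3]
grip_width: 0.0317
grip_force: 40.0
```

Call:
{"api": "apply_moves", "payload": {"deltas": [[255,-2,-0.4,0,0,0,0],[255,-2,-0.4,0,0,0,0],[255,0,0,0,0,0,0]]}}

```text
time_s: 17.0
ee_pos: [0.5242, -0.0086, 0.1995]
eef_rot: [3.142, 0.0, -2.957]
force: [0.5, 0.6, -0.7]
grip_width: 0.0321
grip_force: 40.0
```

Call:
{"api": "apply_moves", "payload": {"deltas": [[255,0,0,2,0,0,0],[255,-0.7,-2.1,1.5,0,0,-0.015],[255,-0.7,-2.1,0,0,0,-0.015],[255,-0.7,-2.1,0,0,0,-0.015],[255,-0.7,-2.1,0,0,0,-0.015],[255,-0.8,-2.1,0,0,0,-0.015],[255,-0.8,-2.1,0,0,0,-0.015],[255,0,0,0,0,0,0],[255,0,0,0,0,0,0],[255,0,0,0,0,0,0]]}}

```text
time_s: 18.0
ee_pos: [0.4816, -0.1338, 0.2344]
eef_rot: [3.141, 0.0, -3.046]
force: [0.2, -0.4, -1.2]
grip_width: 0.032
grip_force: 40.0
```

```bash
python3 -c "
from h import *
import cv2
o,c=shot('s8','side');print(o['ee_pos'],o['eef_rot']);o,w=shot('w8','wrist')
a=cv2.imread('pics/s8.png')[230:430,320:460];b=cv2.imread('pics/w8.png')[0:330,200:440]
cv2.imwrite('pics/m8.png',np.hstack([cv2.resize(a,(420,600),interpolation=cv2.INTER_CUBIC),cv2.copyMakeBorder(cv2.resize(b,None,fx=1.5,fy=1.5),0,105,0,0,0)]))"
```

```text
[ 0.4816493  -0.13376913  0.23439425] [ 3.14144437e+00  3.88745012e-04 -3.04565043e+00]
```

View pics/m8.png

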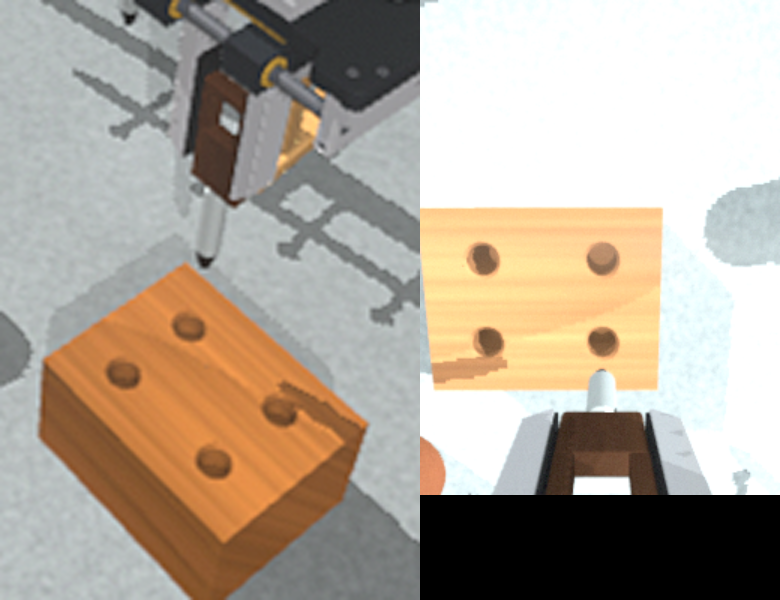

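Side: tip at ≈(388,318), hole at ≈(383,339). Wrist: tip ≈(321,247), hole ≈(322,228).

```bash
python3 -c "
from h import *
s=pickle.load(open('s8.pkl','rb'));w=pickle.load(open('w8.pkl','rb'));W=w['pose']
S=lambda x,y:(320+x/3,230+y/3);V=lambda x,y:(200+(x-420)/1.5,y/1.5)
pr=lambda n,v:print(n,(1000*v).round(1))
pr('tip tri',tri(ray(s,S(204,265)),ray(w,V(601,371),W)));pr('tipS',onz(s,S(204,265),.131));pr('tipW',onz(w,V(601,371),.131,W))
for a,b in[((189,326),(603,342)),((123,373),(603,258)),((281,409),(488,342)),((213,462),(483,258))]:
  pr('hole S',onz(s,S(*a),.078));pr('hole W',onz(w,V(*b),.078,W))
"
```

```text
tip tri [ 483.7 -133.7  128.6]
tipS [ 483.9 -135.6  131. ]
tipW [ 481.4 -133.   131. ]
hole S [ 480.8 -135.3   78. ]
hole W [ 479.4 -132.1   78. ]
hole S [ 430.5 -140.2   78. ]
hole W [ 429.1 -136.9   78. ]
hole S [ 488.3 -205.    78. ]
hole W [ 486.  -201.8   78. ]
hole S [ 436.9 -209.9   78. ]
hole W [ 435.8 -206.6   78. ]
```

Call:
{"api": "apply_moves", "payload": {"deltas": [[255,-0.25,0.05,-2,0,0,0],[255,0,0,-2.5,0,0,0],[255,0,0,-1.5,0,0,0],[255,0,0,-1,0,0,0],[255,0,0,0,0,0,0]]}}

```text
time_s: 18.6
ee_pos: [0.4783, -0.1334, 0.1635]
eef_rot: [3.141, -0.001, -3.046]
force: [-1.1, -0.4, -0.2]
grip_width: 0.0316
grip_force: 40.0
```

Call:
{"api": "apply_moves", "payload": {"deltas": [[255,0,0,-1.5,0,0,0],[255,0,0,-1,0,0,0],[255,0,0,-1,0,0,0],[255,0,0,-0.5,0,0,0],[255,0,0,0,0,0,0]]}}

```text
time_s: 19.1
ee_pos: [0.4784, -0.1338, 0.124]
eef_rot: [3.141, -0.0, -3.046]
force: [-0.5, -0.9, 0.2]
grip_width: 0.032
grip_force: 40.0
```

Free descent; last few millimetres in small steps, watching the force.

Call:
{"api": "apply_moves", "payload": {"deltas": [[255,0,0,-0.3,0,0,0],[255,0,0,-0.2,0,0,0],[255,0,0,0,0,0,0]]}}

```text
time_s: 19.4
ee_pos: [0.4785, -0.1339, 0.1194]
eef_rot: [3.142, 0.0, -3.046]
force: [-0.9, -0.0, -0.2]
grip_width: 0.0319
grip_force: 40.0
```

Call:
{"api": "apply_moves", "payload": {"deltas": [[255,0,0,-0.15,0,0,0],[255,0,0,0,0,0,0]]}}

```text
time_s: 19.6
ee_pos: [0.4787, -0.1339, 0.1191]
eef_rot: [-3.141, 0.001, -3.046]
force: [-4.8, 1.9, 12.9]
grip_width: 0.0317
grip_force: 40.0
```

Seated: 12.9 N on contact at exactly the expected height. Releasing, then on to the next one.

Call:
{"api": "apply_moves", "payload": {"deltas": [[200,0,0,0.1,0,0,0],[114,0,0,0,0,0,0],[114,0,0,0,0,0,0],[114,0,0,0,0,0,0],[114,0,0,0,0,0,0],[114,0,0,3,0,0,0],[114,0,0,4,0,0,0],[114,0,0,4,0,0,0],[92,0,0,4,0,0,0],[92,0,0,3,0,0,0]]}}

```text
time_s: 20.6
ee_pos: [0.4786, -0.1339, 0.3015]
eef_rot: [-3.141, 0.002, -3.046]
force: [-0.0, -0.5, 0.3]
grip_width: 0.0594
grip_force: 0.0
```

Call:
{"api": "apply_moves", "payload": {"deltas": [[92,1.7,3.1,0,0,0,0.015],[92,1.7,3.1,0,0,0,0.015],[92,1.7,3.1,0,0,0,0.015],[92,1.7,3.1,0,0,0,0.015],[92,1.7,3.1,0,0,0,0.015],[92,1.7,3.1,0,0,0,0.015],[92,1.7,3.0,0,0,0,0],[92,0,0,0,0,0,0],[92,0,0,0,0,0,0]]}}

```text
time_s: 21.5
ee_pos: [0.5975, 0.0824, 0.2983]
eef_rot: [-3.142, -0.001, -2.955]
force: [0.3, -0.8, -0.2]
grip_width: 0.0604
grip_force: 0.0
```

```bash
python3 -c "
from h import *
import cv2
o,s=shot('s9','side');o,w=shot('w9','wrist')
a=cv2.imread('pics/s9.png')[280:430,320:540];b=cv2.imread('pics/w9.png')
cv2.imwrite('pics/m9.png',np.hstack([cv2.resize(a,(330,225)),cv2.resize(b[215:340,200:440],(432,225))]))
b[0:210,:]=0;cv2.imwrite('pics/x.png',b)"
```

```text
(no output)
```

View pics/m9.png

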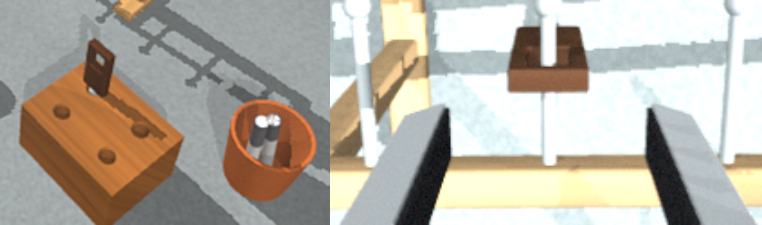

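The right crop shows the next handle centred between the jaws. On the left, pale shank may be showing under the first shaper's handle, and the pot has been knocked to about (500,380). Zooming in.

```bash
python3 -c "
import pot;pot.locate('p10')
from h import *
import cv2
a=cv2.imread('pics/s9.png')
cv2.imwrite('pics/m10.png',np.hstack([cv2.resize(a[295:355,355:415],(480,480),interpolation=cv2.INTER_CUBIC),cv2.resize(a[330:430,450:550],(320,480),interpolation=cv2.INTER_CUBIC)]))"
```

```text
(np.int32(476), np.int32(341), np.int32(62), np.int32(66), np.int32(3033)) (np.int32(469), np.int32(347), np.int32(62), np.int32(67), np.int32(2488))
pot rim [ 0.618  -0.2854  0.08  ]
pot rim [ 0.5996 -0.2868  0.08  ]
0.059930394203571574 [0.59729661 0.0814171  0.29894072] [0.34544912 0.15805994 0.39360508]
```

View pics/m10.png

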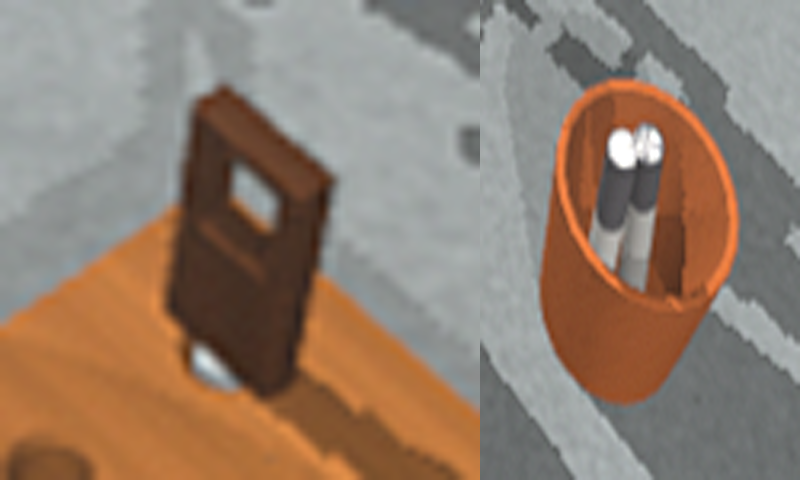

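```bash
python3 -c "
from h import *
c=pickle.load(open('s9.pkl','rb'));T=np.linalg.inv(c['pose'])
def pj(p):
  q=T[:3,:3]@p+T[:3,3];K=c['K'];return np.array([K[0,2]-K[0,0]*q[0]/q[2],K[1,2]+K[1,1]*q[1]/q[2]])
h=np.array([.4808,-.1353,.078]);x=np.array([.995,.1,0]);y=np.array([-.1,.995,0])
for n,p in [('bl',h-.005*x+.016*y),('br',h-.005*x-.016*y),('tl',h-.005*x+.016*y+[0,0,.07]),('tr',h-.005*x-.016*y+[0,0,.07]),('holefront',h-.009*x)]:
  print(n,((pj(p)-[355,295])*8).round(0),((pj(p+[0,0,.006])-[355,295])*8).round(0))"
```

```text
bl [154. 313.] [157. 296.]
br [261. 411.] [264. 394.]
tl [186. 102.] [189.  83.]
tr [300. 201.] [304. 182.]
holefront [193. 371.] [196. 354.]
```

The pot moved about 18 mm but is still upright, with both markers inside. The shaper looks within 1–2 mm of seated, and I'll probe its height later. Grasping shaper on peg 4.

Call:
{"api": "apply_moves", "payload": {"deltas": [[92,0.05,0.05,-3,0,0,0],[92,0,0,-3,0,0,0],[92,0,0,-3,0,0,0],[92,0,0,-1.8,0,0,0],[92,0,0,0,0,0,0],[255,0,0,0,0,0,0],[255,0,0,0,0,0,0],[255,0,0,0,0,0,0],[255,0,0,0,0,0,0],[255,0,0,0,0,0,0]]}}

```text
time_s: 22.65
ee_pos: [0.5983, 0.0826, 0.1916]
eef_rot: [-3.141, 0.001, -2.956]
force: [-1.0, -1.1, 4.1]
grip_width: 0.0315
grip_force: 40.0
```

Call:
{"api": "apply_moves", "payload": {"deltas": [[255,0,0,0,0,0,0],[255,0,0,0,0,0,0],[255,0,0,0.5,0,0,0],[255,0,0,0.5,0,0,0],[255,0,0,0,0,0,0],[255,0,0,0,0,0,0]]}}

```text
time_s: 23.25
ee_pos: [0.598, 0.0826, 0.2009]
eef_rot: [3.142, 0.0, -2.956]
force: [-0.1, 0.1, -0.4]
grip_width: 0.0318
grip_force: 40.0
```

Call:
{"api": "apply_moves", "payload": {"deltas": [[255,-1.18,-0.23,0,0,0,0],[255,-1.18,-0.23,0,0,0,0],[255,-1.18,-0.23,0,0,0,0],[255,-1.18,-0.23,0,0,0,0],[255,0,0,0,0,0,0]]}}

```text
time_s: 23.75
ee_pos: [0.5501, 0.0733, 0.2009]
eef_rot: [3.142, -0.0, -2.957]
force: [0.0, 0.5, -0.2]
grip_width: 0.0316
grip_force: 40.0
```

Call:
{"api": "apply_moves", "payload": {"deltas": [[255,-2,-0.4,0,0,0,0],[255,-2,-0.4,0,0,0,0],[255,0,0,0,0,0,0]]}}

```text
time_s: 24.05
ee_pos: [0.51, 0.0653, 0.201]
eef_rot: [3.142, 0.0, -2.957]
force: [-0.2, 0.7, -0.8]
grip_width: 0.0319
grip_force: 40.0
```

Call:
{"api": "apply_moves", "payload": {"deltas": [[255,0,0,2,0,0,0],[255,0,0,3,0,0,0],[255,-1.35,-3.4,0,0,0,-0.015],[255,-1.35,-3.4,0,0,0,-0.015],[255,-1.35,-3.4,0,0,0,-0.015],[255,-1.35,-3.4,0,0,0,-0.015],[255,-1.35,-3.4,0,0,0,-0.015],[255,-1.35,-3.4,0,0,0,-0.015],[255,0,0,0,0,0,0],[255,0,0,-1.5,0,0,0]]}}

```text
time_s: 25.05
ee_pos: [0.4311, -0.1397, 0.2373]
eef_rot: [-3.14, 0.003, -3.048]
force: [0.3, 0.2, -1.0]
grip_width: 0.032
grip_force: 40.0
```

Call:
{"api": "apply_moves", "payload": {"deltas": [[255,0,0,0,0,0,0],[255,0,0,0,0,0,0]]}}

```text
time_s: 25.25
ee_pos: [0.4304, -0.1383, 0.2361]
eef_rot: [3.141, 0.0, -3.046]
force: [0.4, 0.1, 0.3]
grip_width: 0.0319
grip_force: 40.0
```

```bash
python3 -c "
from h import *
import cv2
o,c=shot('s11','side');print(o['ee_pos'],o['eef_rot']);o,w=shot('w11','wrist')
a=cv2.imread('pics/s11.png')[230:430,320:460];b=cv2.imread('pics/w11.png')[0:330,200:440]
cv2.imwrite('pics/m11.png',np.hstack([cv2.resize(a,(420,600),interpolation=cv2.INTER_CUBIC),cv2.copyMakeBorder(cv2.resize(b,None,fx=1.5,fy=1.5),0,105,0,0,0)]))"
```

```text
[ 0.43042603 -0.13830234  0.2361331 ] [ 3.14138444e+00  1.12549130e-05 -3.04584509e+00]
```

View pics/m11.png

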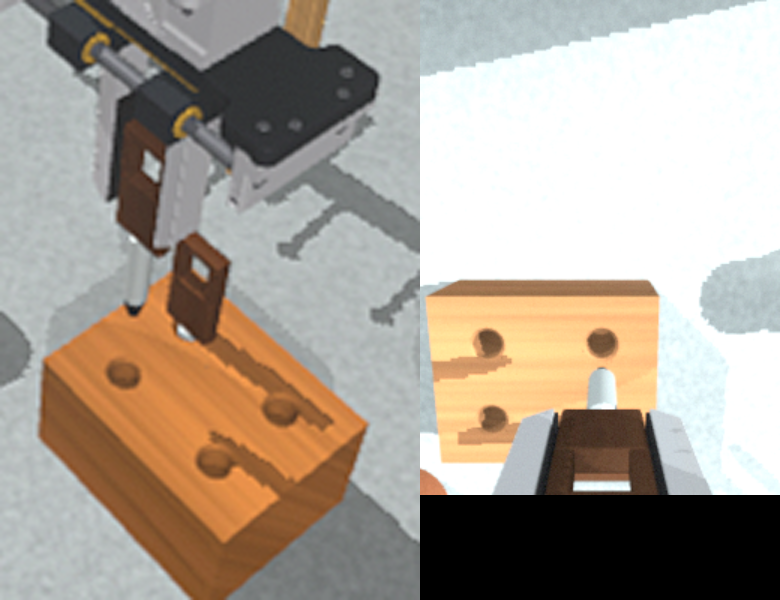

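Tip at side (134,312) and wrist (601,369); hole at (123,373) and (602,343) in the crop. That was my last picture view, so from here I'll check by numbers.

```bash
python3 -c "
from h import *
s=pickle.load(open('s11.pkl','rb'));w=pickle.load(open('w11.pkl','rb'));W=w['pose']
S=lambda x,y:(320+x/3,230+y/3);V=lambda x,y:(200+(x-420)/1.5,y/1.5)
pr=lambda n,v:print(n,(1000*v).round(1))
pr('tri',tri(ray(s,S(134,312)),ray(w,V(601,369),W)));pr('tipS',onz(s,S(134,312),.1315));pr('tipW',onz(w,V(601,369),.1315,W))
pr('hole S',onz(s,S(123,373),.078));pr('hole W',onz(w,V(602,343),.078,W))
"
```

```text
tri [ 432.3 -138.3  128.8]
tipS [ 432.8 -140.2  131.5]
tipW [ 429.7 -137.8  131.5]
hole S [ 430.5 -140.2   78. ]
hole W [ 429.4 -137.2   78. ]
```

Call:
{"api": "apply_moves", "payload": {"deltas": [[255,-0.13,0.02,-2,0,0,0],[255,0,0,-2.5,0,0,0],[255,0,0,-1.5,0,0,0],[255,0,0,-1,0,0,0],[255,0,0,0,0,0,0]]}}

```text
time_s: 25.85
ee_pos: [0.4285, -0.1382, 0.1654]
eef_rot: [3.141, -0.001, -3.046]
force: [-0.4, 0.5, 0.3]
grip_width: 0.0317
grip_force: 40.0
```

Call:
{"api": "apply_moves", "payload": {"deltas": [[255,0,0,-1.5,0,0,0],[255,0,0,-1.2,0,0,0],[255,0,0,-1,0,0,0],[255,0,0,-0.5,0,0,0],[255,0,0,0,0,0,0]]}}

```text
time_s: 26.35
ee_pos: [0.4284, -0.1383, 0.1235]
eef_rot: [3.141, -0.0, -3.046]
force: [-0.6, 0.6, -0.7]
grip_width: 0.0319
grip_force: 40.0
```

Call:
{"api": "apply_moves", "payload": {"deltas": [[255,0,0,-0.2,0,0,0],[255,0,0,0,0,0,0]]}}

```text
time_s: 26.55
ee_pos: [0.4287, -0.1384, 0.1221]
eef_rot: [-3.141, 0.001, -3.046]
force: [0.7, -0.5, -0.5]
grip_width: 0.0321
grip_force: 40.0
```

Call:
{"api": "apply_moves", "payload": {"deltas": [[255,0,0,-0.2,0,0,0],[255,0,0,0,0,0,0]]}}

```text
time_s: 26.75
ee_pos: [0.4288, -0.1385, 0.1207]
eef_rot: [-3.141, 0.001, -3.046]
force: [-2.2, 0.9, 8.4]
grip_width: 0.0318
grip_force: 40.0
```

Call:
{"api": "apply_moves", "payload": {"deltas": [[255,0,0,-0.2,0,0,0],[255,0,0,0,0,0,0]]}}

```text
time_s: 26.95
ee_pos: [0.4293, -0.1385, 0.1204]
eef_rot: [-3.141, 0.003, -3.046]
force: [-10.2, 4.9, 31.8]
grip_width: 0.0316
grip_force: 40.0
```

Call:
{"api": "apply_moves", "payload": {"deltas": [[200,0,0,0.15,0,0,0],[114,0,0,0,0,0,0],[114,0,0,0,0,0,0],[114,0,0,0,0,0,0],[114,0,0,0,0,0,0],[114,0,0,3,0,0,0],[114,0,0,3,0,0,0],[255,0,0,1,0,0,0],[255,0,0,0,0,0,0],[255,0,0,0,0,0,0]], "grip_force": 20}}

```text
time_s: 27.95
ee_pos: [0.4282, -0.1382, 0.1883]
eef_rot: [3.141, -0.001, -3.046]
force: [-0.7, 1.1, -0.7]
grip_width: 0.0315
grip_force: 0.0
```

Call:
{"api": "apply_moves", "payload": {"deltas": [[255,0,0,0,0,0,0],[255,0,0,0,0,0,0],[255,0,0,0,0,0,0],[255,0,0,-0.8,0,0,0],[255,0,0,-0.4,0,0,0],[255,0,0,0,0,0,0]]}}

```text
time_s: 28.55
ee_pos: [0.4282, -0.1382, 0.1765]
eef_rot: [3.141, -0.001, -3.046]
force: [-0.1, -0.4, -0.4]
grip_width: 0.0003
grip_force: 0.0
```

Call:
{"api": "apply_moves", "payload": {"deltas": [[255,0,0,-0.2,0,0,0],[255,0,0,0,0,0,0]]}}

```text
time_s: 28.75
ee_pos: [0.4285, -0.1384, 0.1753]
eef_rot: [3.141, 0.0, -3.046]
force: [0.0, -1.5, -0.3]
grip_width: 0.0006
grip_force: 0.0
```

Call:
{"api": "apply_moves", "payload": {"deltas": [[255,0,0,-0.2,0,0,0],[255,0,0,0,0,0,0]]}}

```text
time_s: 28.95
ee_pos: [0.4286, -0.1384, 0.1734]
eef_rot: [-3.142, 0.0, -3.046]
force: [-0.1, 0.8, -0.1]
grip_width: 0.0003
grip_force: 0.0
```

This one's top is at or below 148 mm, so it is seated. Probing the first shaper the same way.

Call:
{"api": "apply_moves", "payload": {"deltas": [[255,0,0,2,0,0,0],[255,2.5,0.2,0,0,0,0],[255,2.5,0.2,0,0,0,0],[255,0,0,-0.8,0,0,0],[255,0,0,-0.7,0,0,0],[255,0,0,0,0,0,0]]}}

```text
time_s: 29.55
ee_pos: [0.4775, -0.1342, 0.1771]
eef_rot: [3.141, -0.002, -3.047]
force: [0.2, 0.9, 0.1]
grip_width: 0.0003
grip_force: 0.0
```

Call:
{"api": "apply_moves", "payload": {"deltas": [[255,0,0,-0.2,0,0,0],[255,0,0,0,0,0,0]]}}

```text
time_s: 29.75
ee_pos: [0.4782, -0.1345, 0.1765]
eef_rot: [-3.142, 0.0, -3.047]
force: [0.5, 0.2, -0.1]
grip_width: 0.0004
grip_force: 0.0
```

Call:
{"api": "apply_moves", "payload": {"deltas": [[255,0,0,-0.3,0,0,0],[255,0,0,0,0,0,0]]}}

```text
time_s: 29.95
ee_pos: [0.4785, -0.1344, 0.1734]
eef_rot: [-3.141, 0.0, -3.047]
force: [-0.1, -0.7, -0.8]
grip_width: 0.0004
grip_force: 0.0
```

Both are seated. Moving to the last shaper, on peg 2.

Call:
{"api": "apply_moves", "payload": {"deltas": [[255,0,0,4,0,0,0],[92,0,0,5,0,0,0],[92,0,0,4,0,0,0]]}}

```text
time_s: 30.25
ee_pos: [0.4784, -0.1343, 0.3061]
eef_rot: [-3.141, 0.001, -3.046]
force: [0.1, 0.6, 0.3]
grip_width: 0.0134
grip_force: 0.0
```

Call:
{"api": "apply_moves", "payload": {"deltas": [[92,0.9,3.6,0,0,0,0.009],[92,0.9,3.6,0,0,0,0.009],[92,0.9,3.6,0,0,0,0.009],[92,0.9,3.6,0,0,0,0.009],[92,0.9,3.6,0,0,0,0.009],[92,0.9,3.6,0,0,0,0.009],[92,0.9,3.6,0,0,0,0.009],[92,0.9,3.6,0,0,0,0.009],[92,0.9,3.6,0,0,0,0.009],[92,1,3.9,0,0,0,0.009]]}}

```text
time_s: 31.25
ee_pos: [0.5697, 0.23, 0.3035]
eef_rot: [-3.142, 0.0, -2.956]
force: [0.1, -0.5, 0.2]
grip_width: 0.0598
grip_force: 0.0
```

Call:
{"api": "apply_moves", "payload": {"deltas": [[92,0,0,0,0,0,0],[92,0,0,0,0,0,0]]}}

```text
time_s: 31.45
ee_pos: [0.5694, 0.229, 0.3029]
eef_rot: [-3.141, -0.001, -2.955]
force: [-0.5, -0.6, -0.8]
grip_width: 0.0603
grip_force: 0.0
```

```bash
python3 -c "
from h import *
import cv2
o,w=shot('w12','wrist');print(o['ee_pos'],o['eef_rot'],o['grip_width'])
for n in('w9','w12'):
  c=pickle.load(open(n+'.pkl','rb'));im=c['img'][215:300,290:350];h=cv2.cvtColor(im,cv2.COLOR_RGB2HSV)
  m=((h[...,1]>110)&(h[...,2]<150)&((h[...,0]<15)|(h[...,0]>172))).astype('uint8')
  k,l,st,ce=cv2.connectedComponentsWithStats(m);print(n,st[1:][st[1:,4]>60],)
  r=m[:, :].sum(1);print([(i+215,np.where(m[i])[0].min()+290,np.where(m[i])[0].max()+290) for i in range(0,85,3) if r[i]>5])
"
```

```text
[0.56937266 0.22898034 0.30290845] [-3.14132667e+00 -5.31588556e-04 -2.95531334e+00] 0.06029738305008494
w9 [[   9   15   44   36 1113]]
[(230, np.int64(306), np.int64(337)), (233, np.int64(304), np.int64(338)), (236, np.int64(304), np.int64(338)), (239, np.int64(304), np.int64(339)), (242, np.int64(302), np.int64(340)), (245, np.int64(304), np.int64(340)), (248, np.int64(301), np.int64(341)), (251, np.int64(300), np.int64(342)), (254, np.int64(299), np.int64(342)), (257, np.int64(300), np.int64(342)), (260, np.int64(300), np.int64(342)), (263, np.int64(300), np.int64(342))]
w12 [[  10   15   43   35 1109]]
[(230, np.int64(306), np.int64(336)), (233, np.int64(304), np.int64(338)), (236, np.int64(304), np.int64(338)), (239, np.int64(304), np.int64(339)), (242, np.int64(302), np.int64(340)), (245, np.int64(302), np.int64(340)), (248, np.int64(302), np.int64(341)), (251, np.int64(301), np.int64(341)), (254, np.int64(300), np.int64(342)), (257, np.int64(300), np.int64(342)), (260, np.int64(300), np.int64(342)), (263, np.int64(300), np.int64(342))]
```

The handle sits in the same pixels as the previous one, so I'll repeat the same grasp.

Call:
{"api": "apply_moves", "payload": {"deltas": [[92,0,0,-3,0,0,0],[92,0,0,-3.5,0,0,0],[92,0,0,-3,0,0,0],[92,0,0,-1.7,0,0,0],[92,0,0,0,0,0,0],[255,0,0,0,0,0,0],[255,0,0,0,0,0,0],[255,0,0,0,0,0,0],[255,0,0,0,0,0,0],[255,0,0,0,0,0,0]], "grip_force": 40}}

```text
time_s: 32.5
ee_pos: [0.5697, 0.2286, 0.1921]
eef_rot: [-3.142, 0.001, -2.956]
force: [0.1, -1.9, 3.5]
grip_width: 0.0317
grip_force: 40.0
```

Call:
{"api": "apply_moves", "payload": {"deltas": [[255,0,0,0,0,0,0],[255,0,0,0,0,0,0],[255,0,0,0.5,0,0,0],[255,0,0,0.5,0,0,0],[255,0,0,0,0,0,0],[255,0,0,0,0,0,0]]}}

```text
time_s: 33.1
ee_pos: [0.5695, 0.2287, 0.2014]
eef_rot: [3.142, 0.0, -2.956]
force: [0.2, -0.5, -1.1]
grip_width: 0.0317
grip_force: 40.0
```

Call:
{"api": "apply_moves", "payload": {"deltas": [[255,-1.18,-0.23,0,0,0,0],[255,-1.18,-0.23,0,0,0,0],[255,-1.18,-0.23,0,0,0,0],[255,-1.18,-0.23,0,0,0,0],[255,0,0,0,0,0,0]]}}

```text
time_s: 33.6
ee_pos: [0.5215, 0.2194, 0.2014]
eef_rot: [3.142, -0.0, -2.956]
force: [0.3, -0.1, -1.6]
grip_width: 0.0315
grip_force: 40.0
```

Call:
{"api": "apply_moves", "payload": {"deltas": [[255,-2,-0.4,0,0,0,0],[255,-2,-0.4,0,0,0,0],[255,0,0,0,0,0,0]]}}

```text
time_s: 33.9
ee_pos: [0.4815, 0.2113, 0.2016]
eef_rot: [3.142, 0.0, -2.956]
force: [0.4, -0.7, -0.1]
grip_width: 0.0317
grip_force: 40.0
```

Call:
{"api": "apply_moves", "payload": {"deltas": [[255,0,0,4,0,0,0],[255,-0.4,-3.5,4,0,0,-0.009],[255,-0.4,-3.5,0,0,0,-0.009],[255,-0.4,-3.5,0,0,0,-0.009],[255,-0.4,-3.5,0,0,0,-0.009],[255,-0.4,-3.5,0,0,0,-0.009],[255,-0.4,-3.5,0,0,0,-0.009],[255,-0.4,-3.5,0,0,0,-0.009],[255,-0.4,-3.5,0,0,0,-0.009],[255,-0.4,-3.5,0,0,0,-0.009]]}}

```text
time_s: 34.9
ee_pos: [0.4471, -0.1033, 0.2793]
eef_rot: [-3.141, 0.001, -3.038]
force: [0.6, 0.7, 0.0]
grip_width: 0.0317
grip_force: 40.0
```

Call:
{"api": "apply_moves", "payload": {"deltas": [[255,-0.4,-3.5,0,0,0,-0.009],[255,-0.4,-3.5,0,0,0,0],[255,-0.2,-3.5,0,0,0,0],[255,0,0,0,0,0,0],[255,0,0,0,0,0,0],[255,0,0,0,0,0,0]]}}

```text
time_s: 35.5
ee_pos: [0.437, -0.2061, 0.279]
eef_rot: [3.141, 0.0, -3.046]
force: [0.7, 0.0, -1.0]
grip_width: 0.0316
grip_force: 40.0
```

Call:
{"api": "apply_moves", "payload": {"deltas": [[255,-0.1,-0.17,-2,0,0,0],[255,0,0,-2.3,0,0,0],[255,0,0,0,0,0,0],[255,0,0,0,0,0,0]]}}

```text
time_s: 35.9
ee_pos: [0.436, -0.2076, 0.2367]
eef_rot: [-3.142, 0.0, -3.045]
force: [-0.6, -0.0, -0.5]
grip_width: 0.0318
grip_force: 40.0
```

```bash
python3 -c "
from h import *
import cv2
o,w=shot('w13','wrist');print(o['ee_pos'])
g=lambda n:cv2.cvtColor(pickle.load(open(n+'.pkl','rb'))['img'],cv2.COLOR_RGB2GRAY)
for n in('w8','w11','w13'):
  c=pickle.load(open(n+'.pkl','rb'))['img'];h=cv2.cvtColor(c,cv2.COLOR_RGB2HSV)
  m=(h[...,1]<60)&(h[...,2]>70)
  print(n,[(r,(np.where(m[r,300:345])[0]+300)[[0,-1]].tolist() if m[r,300:345].any() else None) for r in range(240,276,4)])
t=g('w11')[244:272,306:336];r=cv2.matchTemplate(g('w13')[230:290,290:352],t,cv2.TM_CCOEFF_NORMED);print(cv2.minMaxLoc(r)[1::2],'same=(16,14)')
"
```

```text
[ 0.43597906 -0.20762675  0.23667552]
w8 [(240, None), (244, None), (248, [317, 325]), (252, [313, 329]), (256, [312, 329]), (260, [300, 344]), (264, [300, 344]), (268, [300, 344]), (272, [300, 344])]
w11 [(240, None), (244, None), (248, [315, 327]), (252, [313, 329]), (256, [312, 329]), (260, [312, 330]), (264, [312, 330]), (268, [311, 330]), (272, [311, 330])]
w13 [(240, None), (244, None), (248, [317, 325]), (252, [313, 328]), (256, [312, 329]), (260, [312, 329]), (264, [312, 330]), (268, [312, 330]), (272, [311, 330])]
(0.8586286306381226, (16, 16)) same=(16,14)
```

The tip sits in the hand as before. Inserting.

Call:
{"api": "apply_moves", "payload": {"deltas": [[255,0,-0.03,-2,0,0,0],[255,0,0,-2.5,0,0,0],[255,0,0,-1.5,0,0,0],[255,0,0,-1,0,0,0],[255,0,0,0,0,0,0]]}}

```text
time_s: 36.45
ee_pos: [0.4357, -0.2083, 0.1659]
eef_rot: [3.141, -0.0, -3.046]
force: [0.4, 0.9, -0.1]
grip_width: 0.0316
grip_force: 40.0
```

Call:
{"api": "apply_moves", "payload": {"deltas": [[255,0,0,-1.5,0,0,0],[255,0,0,-1.2,0,0,0],[255,0,0,-1,0,0,0],[255,0,0,-0.5,0,0,0],[255,0,0,0,0,0,0]]}}

```text
time_s: 36.95
ee_pos: [0.4355, -0.2083, 0.1235]
eef_rot: [3.141, -0.0, -3.046]
force: [0.2, -0.1, -0.3]
grip_width: 0.0317
grip_force: 40.0
```

Call:
{"api": "apply_moves", "payload": {"deltas": [[255,0,0,-0.2,0,0,0],[255,0,0,-0.2,0,0,0],[255,0,0,0,0,0,0]]}}

```text
time_s: 37.25
ee_pos: [0.4359, -0.2086, 0.1212]
eef_rot: [-3.141, 0.001, -3.046]
force: [-4.3, 2.9, 13.1]
grip_width: 0.0318
grip_force: 40.0
```

Contact at the expected height. A little more push, then release, retreat and probe the top.

Call:
{"api": "apply_moves", "payload": {"deltas": [[255,0,0,-0.1,0,0,0],[255,0,0,0,0,0,0],[200,0,0,0.15,0,0,0],[114,0,0,0,0,0,0],[114,0,0,0,0,0,0],[114,0,0,0,0,0,0],[114,0,0,0,0,0,0],[114,0,0,3,0,0,0],[114,0,0,3,0,0,0],[255,0,0,1,0,0,0]], "grip_force": 20}}

```text
time_s: 38.25
ee_pos: [0.4363, -0.2088, 0.1929]
eef_rot: [-3.14, 0.003, -3.046]
force: [-0.4, 0.7, -0.3]
grip_width: 0.0472
grip_force: 0.0
```

Call:
{"api": "apply_moves", "payload": {"deltas": [[255,0,0,0,0,0,0],[255,0,0,0,0,0,0],[255,0,0,0,0,0,0],[255,0,0,0,0,0,0],[255,0,0,-0.8,0,0,0],[255,0,0,-0.4,0,0,0],[255,0,0,0,0,0,0]]}}

```text
time_s: 38.95
ee_pos: [0.4352, -0.2082, 0.1774]
eef_rot: [3.141, -0.001, -3.046]
force: [0.1, -0.0, -0.3]
grip_width: 0.0003
grip_force: 0.0
```

Call:
{"api": "apply_moves", "payload": {"deltas": [[255,0,0,-0.2,0,0,0],[255,0,0,-0.2,0,0,0],[255,0,0,0,0,0,0]]}}

```text
time_s: 39.25
ee_pos: [0.4355, -0.2084, 0.1742]
eef_rot: [3.141, 0.0, -3.046]
force: [0.1, -0.0, 0.8]
grip_width: 0.0005
grip_force: 0.0
```

Seated. Retreating, then a final numeric check of the scene.

Call:
{"api": "apply_moves", "payload": {"deltas": [[255,0,0,4,0,0,0],[255,0,0,4,0,0,0],[255,0,0,4,0,0,0],[255,0,3.5,2,0,0,0],[255,0,3.5,0,0,0,0],[255,0,3.5,0,0,0,0],[255,0,3.5,0,0,0,0],[255,0,3.5,0,0,0,0],[255,0,3.5,0,0,0,0],[255,0,0,0,0,0,0]]}}

```text
time_s: 40.25
ee_pos: [0.4354, 0.0043, 0.3147]
eef_rot: [3.141, 0.001, -3.043]
force: [0.1, -0.2, -0.1]
grip_width: 0.0003
grip_force: 0.0
```

```bash
python3 -c "
import pot;pot.locate('pf')
from h import *
import cv2
d=pickle.load(open('d.pkl','rb'))['side']['img'];c=pickle.load(open('pf.pkl','rb'))
def comps(im,y0,y1,x0,x1):
  h=cv2.cvtColor(im,cv2.COLOR_RGB2HSV);m=((h[...,1]>90)&(h[...,2]<95)&((h[...,0]<14)|(h[...,0]>172))).astype('uint8')
  m2=np.zeros_like(m);m2[y0:y1,x0:x1]=m[y0:y1,x0:x1]
  k,l,st,ce=cv2.connectedComponentsWithStats(m2);return st[1:][st[1:,4]>80].tolist()
print('start',comps(d,130,440,270,440));print('now',comps(c['img'],130,440,270,440))
T=np.linalg.inv(c['pose'])
def pj(p):
  q=T[:3,:3]@p+T[:3,3];K=c['K'];return [round(K[0,2]-K[0,0]*q[0]/q[2],1),round(K[1,2]+K[1,1]*q[1]/q[2],1)]
x=np.array([.995,.1,0]);y=np.array([-.1,.995,0])
for hx,hy in((.4808,-.1353),(.4305,-.1402),(.4369,-.2099)):
  P=np.array([pj(np.array([hx,hy,z])+a*.005*x+b*.016*y) for z in(.078,.148) for a in(-1,1) for b in(-1,1)]);print('expect x',P[:,0].min(),P[:,0].max(),'y',P[:,1].min(),P[:,1].max())
df=np.abs(c['img'].astype(int)-d).sum(2)
for n,(a,b,e,f) in dict(bottle=(165,240,160,202),tape=(255,300,232,286),jar=(292,342,268,310)).items():print(n,df[a:b,e:f].mean().round(1))
"
```

```text
(np.int32(476), np.int32(341), np.int32(62), np.int32(66), np.int32(3033)) (np.int32(469), np.int32(347), np.int32(62), np.int32(67), np.int32(2478))
pot rim [ 0.618  -0.2854  0.08  ]
pot rim [ 0.5996 -0.2868  0.08  ]
0.000277704993355997 [0.43538592 0.00433399 0.3147198 ] [ 0.11476082 -0.21582656 -0.13644756]
start [[307, 149, 13, 35, 312], [359, 181, 17, 36, 364], [388, 199, 20, 37, 401], [333, 353, 107, 79, 1761]]
now [[375, 306, 50, 85, 1329], [353, 321, 20, 40, 537], [333, 351, 107, 83, 1843]]
expect x 374.3 397.0 y 304.8 346.3
expect x 352.2 373.8 y 320.2 362.5
expect x 381.5 406.8 y 349.5 393.0
bottle 24.5
tape 3.7
jar 8.7
```

Shapers sit at the expected seated pixels (the tops and left edges match), the pot is upright, and the tape roll and jar haven't moved. The bottle was never approached. Handing in.

```bash
python3 -c "
from station import ctrl
print(ctrl.hand_in())"
```

```text
the job is handed in; nothing more can be done
None
```

The job is handed in at about 40 s: both markers stand in the upright pot, and all three shapers are seated tip down in their own holes, confirmed by contact force and a height check. The pot was knocked about 18 mm mid-run, as the task warned; the tape roll and jar did not move, and the bottle was never approached, though its image check was inconclusive.

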